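Feed three sample vials into a vial feeder and shut its gate

ROBOT

A 6-joint arm with a two-finger parallel gripper is mounted at the origin on a cart in front of the work surface, level with it; the furniture and walls round the work are solid. World frame = base frame: x ahead of the robot, y to its left, z up, the work surface at z = 0. Lengths are in m, angles in rad, forces in N, time in s.
With the tool pointing down it reaches from about 0.35 to 0.775 m from the base axis. Payload 7.3 kg.
Tool frame: the origin (TCP) lies at the centre of the arm's flange, where the gripper is bolted on; the fingertips stand 178 mm ahead of it and the grasp point (between the pads) lies 159 mm ahead of it; z points along the fingers, y is the line along which they close (so a half turn about z gives the same grasp; the last joint's range is limited). The gripper opens to 92 mm and grips with 3 to 60 N. Pads are 19 mm wide; open, the fingers measure 130 mm over their backs; the gripper's body (75 mm by 190 mm) begins 47 mm behind the grasp point.
Start: joints at [1.08, 0.342, 1.524, -0, 1.275, -0.146], TCP at [0.177, 0.494, 0.405] pointing down, gripper open.
Joint ranges: [-2.53, 2.53], [-0.77, 2.02], [0.04, 2.7], [-1, 4.14], [0.28, 2.66], [-3.11, 3.11]. Speed limits (rad/s): [2.57, 2.57, 3.14, 3.14, 3.14, 3.14].

INTERFACE

Orientations are given as [roll, pitch, yaw] about the fixed x, y, z axes, in that order (R = Rz(yaw) Ry(pitch) Rx(roll)).
In Python, from cell import telemetry, vision, ticket gives the robot as it stands.
- The arm moves only by the shell command python3 -m crank 'ROWS' [FORCE]. ROWS is JSON, a list of rows, each a list of 5 numbers: the gripper command: -1 is shut, 1 is fully open, values between are in proportion, then the shift along the tool's x, y, z in mm, then the turn about the tool's z in rad. In form: [[fingers, dx, dy, dz, roll], ...]. A call has 1 to 12 rows; each row is the pose to reach, as a shift and turn from the pose commanded when the call began, along the tool's axes at that moment; what a row does not reach only later rows make up. A row lasts 1/12 s, in which the tool goes at most 41.7 mm and 7.16 degrees, less where a joint would pass 70% of its speed; a pose out of reach is approached as far as the arm can. A call with a gripper value outside its range is refused whole. The fingers move at their own pace and stop on an object; FORCE is the grip in N (left out, the last holds). Time passes only in rows, so rows that repeat a pose let the fingers close. It gives the time, the measured TCP pose, the force, the opening and the grip force at its end, in the units of the state.
- telemetry.observe(): the state, without advancing time (a new reading comes with each control period).
- vision.read_camera(name): name is "scene" or "side" or "wrist"; returns (picture, depth): 384x512x3 uint8, red, green, blue; 384x512 float32, m along the optical axis (not along the pixel's ray), 0 where there is no reading.
- vision.get_calibration(name): a dict with "camera_matrix" (3x3 intrinsics, pixels), "rvec" (rotation vector, rad) and "tvec" (3), from world to camera coordinates, as OpenCV has them. Camera axes: x right, y down, z forward; pixel columns grow to the right and rows downward; lengths in m; the calibration is good to about 2 mm. A picture is of the moment at which its call begins: read the wrist's pose just before it. get_calibration takes no time and is no camera call; for the wrist camera it gives the pose at the moment of the call.
- ticket.hand_in(): hands the job in; it is judged then, once.
The state is a dict: "time": time; "qpos": joint angles; "qvel": joint speeds; "joint_efforts": joint torques, N m; "tool_pos": TCP position; "tool_rot": TCP orientation; "contact_force": force on the tool from outside, world axes, zero at the start; "torque": the same for the moment, N m; "opening": finger opening in m; "grip_force": force on a finger pad.
Only numpy, scipy, OpenCV 4.12 (cv2) and the standard library are available. Lean on these libraries where they do the work, as an engineer would, in place of code of your own. Each camera call takes 0.05 s, during which the arm holds its last target. There are 200 camera calls.

TASK

Load the vial feeder: with the fingertips, gently sweep the three sample vials that stand on its deck through the narrow gate, one at a time, into the feed lane until all three stand in line past the gate, then push the gate's tab so that its slide is fully shut across the lane behind the last vial. The vials stay standing on the deck throughout: push them only, never pinch, lift or tip one. Leave the rubber stopper, the white bottle and everything else on the bench where they are.

Things in the scene. Friction and masses are not known exactly. Their poses are not given: they have to be found in the camera images.
- feeder: Vial feeder fixed to the bench: grey plastic deck, aluminium kerbs. Origin on the bench (z = 0) where the gate crosses the lane's centre line; the feed direction is its -y, z up, the gate tab is on its -x side. In its frame, mm: deck top z = 6, all kerbs rise to z = 13, so fingers can pass above them and push the vials' bodies. Open loading deck x -72..72, y 72..199, narrowing to the gate.
- lane_mouth (a point): Point on the deck on the lane's centre line, at feeder y = 14 mm, where the funnel ends and the lane begins. Two 45-degree funnel kerbs narrow from x = +-72 at y = 72 to x = +-13.5 here. The lane runs on from here along the feeder's -y, 27 mm wide (x -13.5..13.5) between its kerbs; the gate slide crosses it at y -2..2.
- lane_stop (a point): Point on the deck at the lane's fixed end stop, feeder y = -75 mm, inside the port of a white housing (x -55..55, y -140..-61, 64 mm high). The lane holds three vials in line, touching (69 of the 73 mm between stop and slide): their centres are then at y about -63, -40 and -17. A vial is clear behind the gate when its centre is at y < -13.5.
- gate (a joint): Gate slide, m: 0 = fully withdrawn, 0.038 = fully shut (mechanical stop). Starts between 0 and 0.008, where the lane is open. The steel slide (4 mm thick, top at z = 12.5 mm) moves along the feeder's +x to shut; about 1.2 N of friction, it stays where it is left.
- gate_tab (a point): Centre of the black tab that stands on the slide, beside the lane on the feeder's -x side: 5 mm thick along the feeder's x, 16 mm wide along y, from z = 12 to 34 mm; this point is at z = 24 mm and at feeder x = -64 mm + joint value. Pushed by its outer (-x) face towards the feeder's +x to shut the gate.
- vial_1: Sample vial with a white screw cap, one of three of the same shape (they are interchangeable), about 30 g, standing upright on the feeder's deck. Straight round body 23 mm in diameter from the underside to 28 mm up, then a cap 18 mm in diameter to 46 mm. Origin at the centre of its underside, z up. Pushed low on the body, just above the kerbs, it slides without tipping.
- vial_2: Sample vial with a white screw cap, one of three of the same shape (they are interchangeable), about 30 g, standing upright on the feeder's deck. Straight round body 23 mm in diameter from the underside to 28 mm up, then a cap 18 mm in diameter to 46 mm. Origin at the centre of its underside, z up. Pushed low on the body, just above the kerbs, it slides without tipping.
- vial_3: Sample vial with a white screw cap, one of three of the same shape (they are interchangeable), about 30 g, standing upright on the feeder's deck. Straight round body 23 mm in diameter from the underside to 28 mm up, then a cap 18 mm in diameter to 46 mm. Origin at the centre of its underside, z up. Pushed low on the body, just above the kerbs, it slides without tipping.
- stopper: Black rubber stopper, 31 mm wide, 28 mm tall, standing in a corner of the deck. Origin at the centre of its underside. Leave alone.
- diluent_bottle: White bottle, 35 mm in diameter, 66 mm tall, on the bench beside the lane on the feeder's +x side. Origin at the centre of its underside. Leave alone.
- beaker: Beaker, 52 mm wide, 69 mm tall, on the bench to the left. Origin at its underside. Leave alone.
- micro_rack: Green micro-tube rack with tubes, 62x130x37 mm, on the bench to the left. Origin at its underside. Leave alone.
- timer: White timer, 60x66x20 mm, on the bench to the right. Origin at its underside. Leave alone.
Not all that is in view belongs to the job. Leave any orange or yellow look-alike of the vial_1 alone. Leave any blue or yellow look-alike of the vial_2 alone.

How it is judged:
On the way, in this order (a step that is already met when the one before it is completed fails the run):
1. one vial stands in the lane behind the gate (((y of vial_1 in the frame of feeder between -0.07 and -0.0135 m and x of vial_1 in the frame of feeder between -0.008 and 0.008 m) or (y of vial_2 in the frame of feeder between -0.07 and -0.0135 m and x of vial_2 in the frame of feeder between -0.008 and 0.008 m) or (y of vial_3 in the frame of feeder between -0.07 and -0.0135 m and x of vial_3 in the frame of feeder between -0.008 and 0.008 m))), for 0.2 s.
2. a second vial stands in the lane behind the gate ((((y of vial_1 in the frame of feeder between -0.07 and -0.0135 m and x of vial_1 in the frame of feeder between -0.008 and 0.008 m) and (y of vial_2 in the frame of feeder between -0.07 and -0.0135 m and x of vial_2 in the frame of feeder between -0.008 and 0.008 m)) or ((y of vial_1 in the frame of feeder between -0.07 and -0.0135 m and x of vial_1 in the frame of feeder between -0.008 and 0.008 m) and (y of vial_3 in the frame of feeder between -0.07 and -0.0135 m and x of vial_3 in the frame of feeder between -0.008 and 0.008 m)) or ((y of vial_2 in the frame of feeder between -0.07 and -0.0135 m and x of vial_2 in the frame of feeder between -0.008 and 0.008 m) and (y of vial_3 in the frame of feeder between -0.07 and -0.0135 m and x of vial_3 in the frame of feeder between -0.008 and 0.008 m)))), for 0.2 s.
3. all three vials stand in the lane behind the gate (y of vial_1 in the frame of feeder between -0.07 and -0.0135 m and x of vial_1 in the frame of feeder between -0.008 and 0.008 m and y of vial_2 in the frame of feeder between -0.07 and -0.0135 m and x of vial_2 in the frame of feeder between -0.008 and 0.008 m and y of vial_3 in the frame of feeder between -0.07 and -0.0135 m and x of vial_3 in the frame of feeder between -0.008 and 0.008 m), for 0.2 s.
At the end, for the whole second after the job is handed in: All three vials stand upright (within 0.12 rad) and at rest in the feed lane, each centre more than 13.5 mm past the gate's centre line, and the gate slide is within 2 mm of fully shut (all of step 3 and value of joint gate above 0.036 m and angle between each of vial_1, vial_2, vial_3's own z axis and vertical below 0.12 rad and linear speed of each of vial_1, vial_2, vial_3 below 0.01 m/s); the robot touches nothing.
It fails at once if a vial is lifted more than 7 mm off the deck (z of any of vial_1, vial_2, vial_3 in the frame of feeder above 0.013 m).
It fails at once if a vial is tipped (angle between any of vial_1, vial_2, vial_3's own z axis and vertical above 0.4 rad).
It fails at once if a vial is pinched or pressed with more than 30 N (contact force between the fingers and vial_1 above 30 N or contact force between the fingers and vial_2 above 30 N or contact force between the fingers and vial_3 above 30 N).
It fails at once if the stopper, the bottle or another thing on the bench is moved more than 15 mm (distance of any of stopper, diluent_bottle, beaker, micro_rack, timer from where it was at the start of the episode above 0.015 m).
It also fails if it takes over 61 s, if anything falls off the work surface, if the arm or the gripper's body presses on something with over 40 N, if the wrist force passes 120 N, or if a joint passes its speed limit or range.

## Working session

There is one attempt and no reset: what is moved stays moved. The work goes in short steps, Python scripts to look and compute and a shell command to move; the robot and the scene stay as the last step left them, time stands still between calls to the robot, and variables do not carry over. Pictures are saved under pics/ and viewed, at most 10 in all, crops included, and the job is handed in when it is done.

```bash
ls; mkdir -p pics; python3 - <<'E'
from cell import telemetry, vision
import cv2,numpy as np
s=telemetry.observe();print(s)
for n in("scene","side"):
    p,d=vision.read_camera(n);np.savez(f'pics/{n}0.npz',p=p,d=d,**vision.get_calibration(n));cv2.imwrite(f'pics/{n}0.png',p[:,:,::-1])
    print(vision.get_calibration(n))
a=cv2.imread('pics/scene0.png');b=cv2.imread('pics/side0.png')
E
```

```text
pics
{'time': 0.0, 'qpos': array([ 1.08002158e+00,  3.42704039e-01,  1.52504465e+00, -1.67499818e-05,
        1.27535616e+00, -1.45981267e-01]), 'qvel': array([-1.01456676e-03, -2.65854283e-04,  1.27277889e-03,  3.35776780e-05,
       -3.16107704e-05, -6.05945962e-04]), 'joint_efforts': array([-3.59577016e-04, -4.31243455e+01, -2.44218367e+01,  7.17697316e-02,
        5.57684444e-02, -5.84697295e-05]), 'tool_pos': array([0.17735587, 0.49398546, 0.4040448 ]), 'tool_rot': array([-3.14009421e+00, -2.04122135e-04,  2.79680391e+00]), 'contact_force': array([-0.42795194, -0.36007541, -0.08776319]), 'torque': array([-0.00507147,  0.03817725,  0.01656903]), 'grip_force': 0.0, 'opening': 0.0918251209671917}
{'camera_matrix': array([[449.07349706,   0.        , 262.97568003],
       [  0.        , 449.07349706, 191.2325781 ],
       [  0.        ,   0.        ,   1.        ]]), 'rvec': array([ 2.15876954, -1.02592567,  0.4344244 ]), 'tvec': array([-0.34223833,  0.32535167,  1.29447418])}
{'camera_matrix': array([[427.43479991,   0.        , 257.89410872],
       [  0.        , 427.43479991, 195.85666144],
       [  0.        ,   0.        ,   1.        ]]), 'rvec': array([ 2.01692664, -0.59950384,  0.37409225]), 'tvec': array([-0.44823205,  0.17133295,  0.96047167])}
```

View pics/scene0.png

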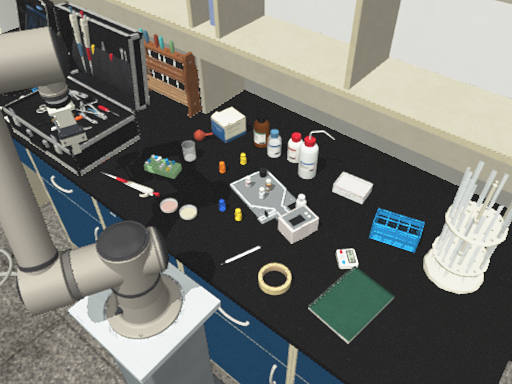

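View pics/side0.png

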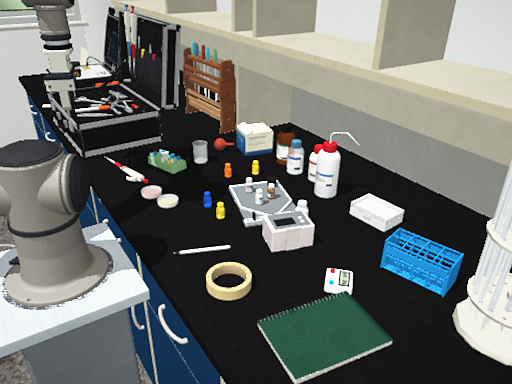

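```bash
python3 - <<'E'
import cv2,numpy as np
a=cv2.imread('pics/scene0.png')[160:245,215:325];b=cv2.imread('pics/side0.png')[165:255,215:325]
f=lambda i:cv2.resize(i,(550*1,450) ,interpolation=cv2.INTER_CUBIC)
cv2.imwrite('pics/c1.png',cv2.resize(a,None,fx=7,fy=7,interpolation=cv2.INTER_CUBIC))
cv2.imwrite('pics/c2.png',cv2.resize(b,None,fx=6.6,fy=6.6,interpolation=cv2.INTER_CUBIC))
E
```

```text
(no output)
```

View pics/c1.png

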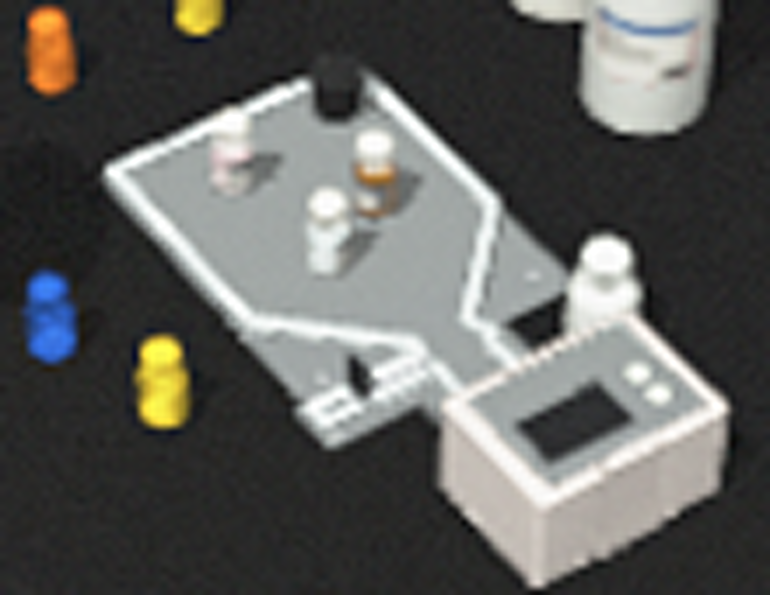

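The scene crop shows the feeder. Vial candidates in crop pixels are the pink-labelled vial at (232,150), the amber at (375,170) and the clear at (327,230), all white-capped and standing on the deck. The look-alikes are off the deck: orange (50,50), yellow (200,10) and (162,380), and blue (50,315). The stopper is at (338,90), the bottle at (603,285) and the tab at (357,375). I pick the three white-capped vials.

```bash
cat > h.py <<'E'
import cv2,numpy as np
from scipy.optimize import least_squares
def ray(c,uv,z):
    K,R,t=c['camera_matrix'],cv2.Rodrigues(np.array(c['rvec']))[0],np.array(c['tvec'])
    uv=np.array(uv,float).reshape(-1,2);C=-R.T@t
    d=np.c_[uv,np.ones(len(uv))]@np.linalg.inv(K).T@R
    return C+d*((z-C[2])/d[:,2])[:,None]
def fit2d(F,W):
    f=lambda p:(np.array(F)@np.array([[np.cos(p[2]),np.sin(p[2])],[-np.sin(p[2]),np.cos(p[2])]])+p[:2]-W).ravel()
    F=np.array(F);W=np.array(W)
    a=F-F.mean(0);b=W-W.mean(0);th=np.arctan2((a[:,0]*b[:,1]-a[:,1]*b[:,0]).sum(),(a*b).sum())
    r=least_squares(f,[*W.mean(0),th]);return r.x,r.fun.reshape(-1,2)
def tofeed(p,W):
    c,s=np.cos(p[2]),np.sin(p[2]);return (np.array(W)[...,:2]-p[:2])@np.array([[c,-s],[s,c]])
def toworld(p,F):
    c,s=np.cos(p[2]),np.sin(p[2]);return np.array(F)@np.array([[c,s],[-s,c]])+p[:2]
E
python3 - <<'E'
from h import *
c=dict(np.load('pics/scene0.npz'))
px=lambda l:np.array(l)/7+[215,160]-0.43
W=ray(c,px([(255,313),(490,205),(418,345),(465,318),(118,172)]),.013)[:,:2]
p,r=fit2d(np.array([(-72,72),(72,72),(-13.5,14),(13.5,14),(-72,199)])/1e3,W)
print(p,r*1e3)
V=ray(c,px([(233,115),(375,140),(328,198)]),.052);print(V,tofeed(p,V)*1e3)
print(ray(c,px([(603,330),(338,115)]),0.0),tofeed(p,ray(c,px([(603,330),(338,115)]),0.006))*1e3)
print(toworld(p,[[0,.09]]))
from cell import vision,telemetry
w=vision.get_calibration('wrist');R=cv2.Rodrigues(np.array(w['rvec']))[0];print(w['camera_matrix'][0,0],-R.T@w['tvec'],R[2])
E
```

```text
[ 0.53538587 -0.08075439 -0.29463289] [[-2.67672529 -1.8415161 ]
 [-0.28879519  0.26460803]
 [ 2.37843665  1.86243526]
 [-1.03454224  0.74827098]
 [ 1.62162607 -1.03379817]]
[[0.56201032 0.08557031 0.052     ]
 [0.59336146 0.01762455 0.052     ]
 [0.5454684  0.00931825 0.052     ]] [[-22.82161939 166.88901486]
 [ 26.90923051 110.97512328]
 [-16.50800009  89.11915309]]
[[ 0.60065195 -0.12328961  0.        ]
 [ 0.64010557  0.0796039   0.        ]] [[ 71.02067539 -26.07735678]
 [ 49.96760065 178.44818597]]
[[0.56152084 0.0053674 ]]
310.31282557300824 [0.11153447 0.51793012 0.3855733 ] [ 0.24798903 -0.09051653 -0.96452486]
```

```bash
cat >> h.py <<'E'
from scipy.spatial.transform import Rotation as Ro
def go(p,fx,fy,z,yaw_rel=None):
    "tool shift (mm) and turn to put TCP at feeder (fx,fy) m, height z, tool x along feeder +y"
    from cell import telemetry
    s=telemetry.observe();R=Ro.from_euler('xyz',s['tool_rot']).as_matrix()
    w=np.r_[toworld(p,[fx,fy]),z];d=R.T@(w-s['tool_pos'])*1e3
    yaw=np.arctan2(R[1,0],R[0,0]);turn=-((p[2]+np.pi/2)-yaw)
    print('t',s['time'],'shift',d.round(1),'turn',round((turn+np.pi)%(2*np.pi)-np.pi,4),'feeder TCP',(tofeed(p,s['tool_pos'])*1e3).round(1),'z',s['tool_pos'][2].round(4),'F',s['contact_force'].round(1))
E
python3 -c "
from h import *
go([.5354,-.0808,-.2946],0,.11,.33)"
```

```text
t 0.1 shift [-525.7 -310.    74.4] turn 1.5206 feeder TCP [-509.5  446.1] z 0.4041 F [ 0.6 -0.3 -0.5]
```

```bash
python3 -m crank '[[-0.7,-40,-24,0,0.12],[-0.7,-80,-48,0,0.24],[-0.7,-120,-71,0,0.36],[-0.7,-160,-95,0,0.48],[-0.7,-200,-118,5,0.6],[-0.7,-235,-139,10,0.72],[-0.7,-270,-160,20,0.84],[-0.7,-305,-180,25,0.96],[-0.7,-340,-201,30,1.08],[-0.7,-375,-221,35,1.2],[-0.7,-410,-242,40,1.32],[-0.7,-445,-262,45,1.44]]'; python3 -c "
from h import *
go([.5354,-.0808,-.2946],0,.11,.33)"
```

```text
time: 1.1
tool_pos: [0.496, 0.1099, 0.3616]
tool_rot: [-3.141, -0.0, 1.351]
contact_force: [1.6, 1.1, 0.6]
opening: 0.017
grip_force: 0.0
t 1.1 shift [-67.8  88.3  31.6] turn 0.0744 feeder TCP [-93.  171.1] z 0.3616 F [1.6 1.1 0.6]
```

```bash
python3 -m crank '[[-0.7,-30,40,15,0.07],[-0.7,-65,85,30,0.07],[-0.7,-65,85,30,0.07],[-0.7,-65,85,30,0.07]]'; python3 - <<'E'
from h import *
from cell import vision
go([.5354,-.0808,-.2946],0,.11,.33)
c=vision.get_calibration('wrist');p,d=vision.read_camera('wrist')
np.savez('pics/w0.npz',p=p,d=d,**c);cv2.imwrite('pics/w0.png',cv2.resize(p[:,:,::-1],(768,576),interpolation=cv2.INTER_CUBIC))
E
```

```text
time: 1.43
tool_pos: [0.5667, 0.0261, 0.3297]
tool_rot: [-3.14, 0.001, 1.282]
contact_force: [-0.3, 0.3, 0.2]
opening: 0.0139
grip_force: 0.0
t 1.4333 shift [-1.4  1.1 -0.3] turn 0.0061 feeder TCP [ -1.1 111.4] z 0.3297 F [-0.3  0.3  0.2]
```

View pics/w0.png

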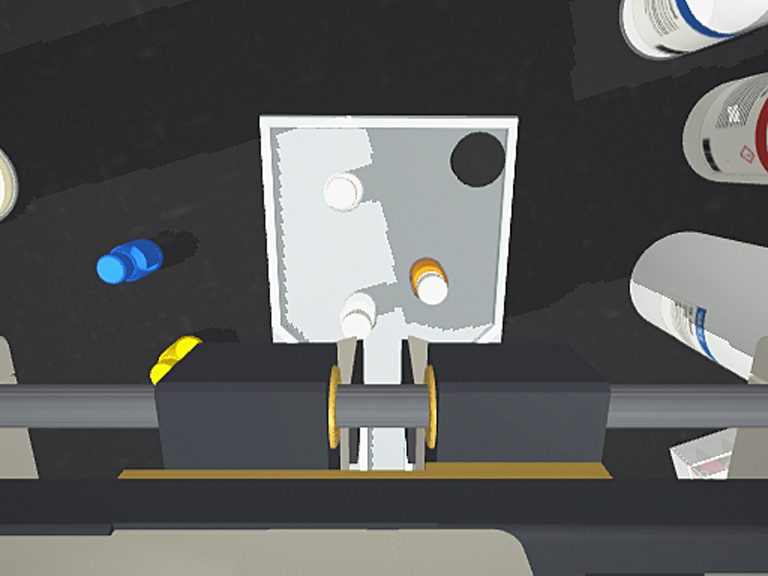

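The wrist view (768x576) has feeder +y up. Cap tops are at (342,190) for the clear/pink vial, (432,288) for amber and (358,320) for clear. The stopper is at (477,160), and the deck inner corners are at (271,128) and (509,128).

```bash
python3 - <<'E'
from h import *
c=dict(np.load('pics/w0.npz'));px=lambda l:(np.array(l,float)+.5)/1.5-.5
W=ray(c,px([(271.5,128),(509,128),(277,325),(500.5,327)]),.006)[:,:2]
print(W, np.linalg.norm(W[0]-W[1]))
p,r=fit2d(np.array([(-72,199),(72,199),(-72,72),(72,72)])/1e3,W);print('pose',p,(r*1e3).round(1))
V=ray(c,px([(342,190),(432,289),(357.5,320)]),.052);print((tofeed(p,V)*1e3).round(1))
# depth check + segmentation of caps
K=c['camera_matrix'];R=cv2.Rodrigues(c['rvec'])[0];v,u=np.mgrid[:384,:512]
P=(np.dstack([(u-K[0,2])/K[0,0],(v-K[1,2])/K[1,1],np.ones_like(u)])*c['d'][...,None]-c['tvec'])@R
m=(P[...,2]>.047)&(P[...,2]<.057)&(c['d']>0)&(v<235)
F=tofeed(p,P)
n,l,s,ce=cv2.connectedComponentsWithStats(m.astype(np.uint8))
for i in range(1,n):
    if s[i,4]>60:
        q=F[l==i]*1e3;print(s[i,4],q.mean(0).round(1),q.min(0).round(1),q.max(0).round(1),P[l==i][:,2].mean())
m=(abs(F[...,0])<.09)&(F[...,1]>.05)&(F[...,1]<.22)
print('deck z',np.median(P[m][:,2]))
E
```

```text
[[ 0.52767257  0.13351351]
 [ 0.66881208  0.09153253]
 [ 0.4866855   0.01081646]
 [ 0.63493704 -0.03478441]] 0.14725067737048478
pose [ 0.54037989 -0.07945237 -0.29308502] [[ 1.3 -1.7]
 [-2.  -1.3]
 [ 5.6 -0.5]
 [-4.8  3.5]]
[[-26.8 165.3]
 [ 24.  109.6]
 [-19.1  90.6]]
355 [144.8 246.7] [134.1 239. ] [168.6 258.4] 0.05200265158163344
611 [186.6 196.3] [180.8 169.7] [206.  224.5] 0.052047944565918415
358 [-27.6 163.8] [-36.7 155.1] [-19.3 172. ] 0.05312027810832517
551 [171.  114.4] [161.9  74.7] [202.2 137.3] 0.05209237839853966
185 [-162.   119.7] [-170.2  111.6] [-154.1  127.8] 0.04761532748055968
327 [ 23.7 110. ] [ 15.5 101.2] [ 32.1 118.1] 0.052965572344337075
297 [-19.7  88.1] [-28.3  79.9] [-11.3  95.3] 0.05273318163615035
deck z 0.24137807466840788
```

```bash
python3 - <<'E'
from h import *
p=np.array([.5404,-.0795,-.2931])
for n in('w0','scene0','side0'):
    c=dict(np.load(f'pics/{n}.npz'))
    K=c['camera_matrix'];R=cv2.Rodrigues(c['rvec'])[0];v,u=np.mgrid[:384,:512]
    P=(np.dstack([(u-K[0,2])/K[0,0],(v-K[1,2])/K[1,1],np.ones_like(u)])*c['d'][...,None]-c['tvec'])@R
    F=tofeed(p,P)*1e3;z=P[...,2]*1e3
    print(n,'deck',np.median(z[(abs(F[...,0])<50)&(abs(F[...,1]-135)<50)]))
    k=(z>10)&(z<17)&(c['d']>0)
    for nm,m in(('L',(abs(F[...,0]+75)<10)&(abs(F[...,1]-140)<40)),('R',(abs(F[...,0]-75)<10)&(abs(F[...,1]-125)<25)),):
        q=F[k&m]
        if len(q)>9:print(nm,len(q),q[:,0].mean().round(1),np.percentile(q[:,0],[2,98]).round(1),'slope',np.polyfit(q[:,1],q[:,0],1)[0].round(4))
    q=F[k&(abs(F[...,1]-202)<10)&(abs(F[...,0])<40)];print('back',len(q),q[:,1].mean().round(1),np.percentile(q[:,1],[2,98]).round(1),'slope',np.polyfit(q[:,0],q[:,1],1)[0].round(4))
    for s in(-1,1):
        # funnel: |x|-y const ; inner line x=y-.5  => (|x|-y)=-0.5 at inner face
        m=k&(abs(F[...,1]-45)<22)&(abs(s*F[...,0]-F[...,1])<14);q=F[m]
        if len(q)>9:print('funnel',s,len(q),(s*q[:,0]-q[:,1]).mean().round(1),np.percentile(s*q[:,0]-q[:,1],[2,98]).round(1))
    t=(z>22)&(z<38)&(abs(F[...,0]+58)<16)&(abs(F[...,1])<16)&(c['d']>0);q=F[t]
    if len(q):print('tab',len(q),q.mean(0).round(1),q.min(0).round(1),q.max(0).round(1))
    h=(abs(z-64)<4)&(abs(F[...,0])<70)&(F[...,1]<-45)&(F[...,1]>-160)&(c['d']>0);q=F[h]
    if len(q)>20:print('housing',q.mean(0).round(1),np.percentile(q,[2,98],axis=0).round(1))
E
```

```text
w0 deck 243.40097408795475
L 578 -75.8 [-79.1 -73.2] slope 0.0004
R 349 73.0 [70.5 76.2] slope 0.0033
back 666 203.0 [200.2 206.2] slope -0.0055
funnel -1 46 2.0 [-0.9  7. ]
funnel 1 41 -0.3 [-3.5  4.4]
scene0 deck 6.076850789852701
L 19 -80.9 [-84.2 -77.8] slope -0.0292
R 10 69.0 [66.6 71.1] slope -0.0147
back 20 200.6 [196.1 205.7] slope -0.0211
funnel -1 16 9.8 [ 4.8 13.7]
funnel 1 16 -1.5 [-5.3  2.2]
tab 13 [-63.9  -1.3] [-67.   -9.6] [-59.4   7.6]
housing [  -8.6 -103.5] [[ -58.  -138.6]
 [  42.2  -65.8]]
side0 deck 8.16094505009193
L 31 -78.3 [-80.8 -75.4] slope -0.0128
R 18 71.3 [69.3 74.4] slope 0.0018
back 24 200.6 [196.6 205.5] slope 0.0097
funnel -1 45 7.3 [-1.1 13. ]
funnel 1 31 1.4 [-2.8  6.1]
tab 16 [-62.1  -1.5] [-64.   -7.3] [-59.5   6.1]
housing [  -4.7 -104.7] [[ -54.4 -139.2]
 [  48.1  -64.1]]
```

```bash
echo 'P=np.array([.5388,-.0790,-.2925])' >> h.py; python3 -c "
from h import *
go(P,-.019,.121,.195)"
```

```text
t 1.4833 shift [ 11.  -13.2 135.4] turn 0.0048 feeder TCP [ -5.4 110.2] z 0.3304 F [-1.   0.2  0.5]
```

```bash
python3 -m crank '[[-0.7,11,-13,20,0.005],[-0.7,11,-13,50,0.005],[-0.7,11,-13,80,0.005],[-0.7,11,-13,105,0.005],[-0.7,11,-13,125,0.005],[-0.7,11,-13,133,0.005],[-0.7,11,-13,135,0.005],[-0.7,11,-13,135,0.005],[-0.7,11,-13,135,0.005]]'; python3 - <<'E'
from h import *
from cell import vision
go(P,-.018,.107,.195)
c=vision.get_calibration('wrist');p,d=vision.read_camera('wrist')
np.savez('pics/w1.npz',p=p,d=d,**c);cv2.imwrite('pics/w1.png',p[:,:,::-1])
E
```

```text
time: 2.23
tool_pos: [0.5555, 0.0448, 0.1985]
tool_rot: [3.14, -0.001, 1.282]
contact_force: [1.2, -0.3, 0.5]
opening: 0.0136
grip_force: 0.0
t 2.2333 shift [-16.4   1.7   3.5] turn 0.0039 feeder TCP [-19.7 123.4] z 0.1985 F [ 1.2 -0.3  0.5]
```

View pics/w1.png

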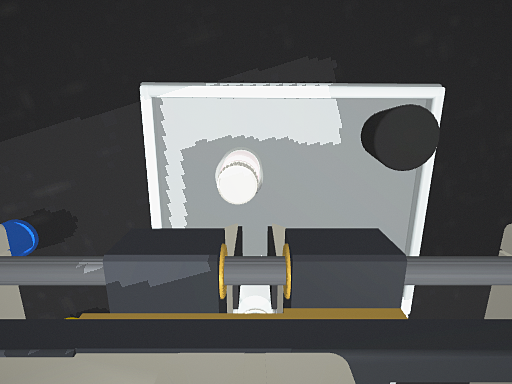

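The vial sits centred between the two fingers at about (256,300) and the amber one is clear. I'll push it now.

```bash
python3 -m crank '[[-0.7,-4,0,1,0.004],[-0.7,-8,0,1,0.004],[-0.7,-12,0,1,0.004],[-0.7,-17,2,1,0.004],[-0.7,-22,4,1,0.004],[-0.7,-27,6,1,0.004],[-0.7,-33,8,1,0.004],[-0.7,-39,10.5,1,0.004],[-0.7,-45,13,1,0.004],[-0.7,-51,15,1,0.004],[-0.7,-57,17,1,0.004],[-0.7,-62,18.5,1,0.004]]'; python3 - <<'E'
from h import *
from cell import vision
go(P,0,.0,.195)
for n in('scene','side'):
    p,d=vision.read_camera(n);cv2.imwrite(f'pics/{n}1.png',p[:,:,::-1])
a=cv2.imread('pics/scene1.png')[160:245,225:325];b=cv2.imread('pics/side1.png')[165:250,215:315]
r=lambda i:cv2.resize(i,(400,340),interpolation=cv2.INTER_CUBIC)
cv2.imwrite('pics/m1.png',np.hstack([r(a),r(b)]))
E
```

```text
time: 3.28
tool_pos: [0.5552, -0.021, 0.1961]
tool_rot: [3.142, -0.0, 1.278]
contact_force: [-0.4, 0.9, -0.3]
opening: 0.014
grip_force: 0.2
t 3.2833 shift [-60.3   1.1   1.1] turn -0.0007 feeder TCP [-1.  60.3] z 0.1961 F [-0.4  0.9 -0.3]
```

View pics/m1.png

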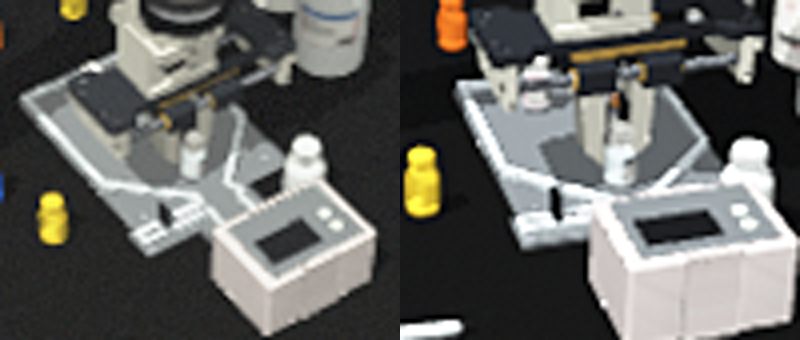

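Both views show the vial upright in the cup, just short of the mouth, with the scene-half cap at about (193,140). I'll continue down the lane.

```bash
python3 -m crank '[[-0.7,-5,0.5,1,0],[-0.7,-10,0.5,1,0],[-0.7,-15,0.5,1,0],[-0.7,-20,0.5,1,0],[-0.7,-25,0.5,1,0],[-0.7,-30,0.5,1,0],[-0.7,-35,0.5,1,0]]'; python3 -c "
from h import *
go(P,0,.0,.195)"
```

```text
time: 3.97
tool_pos: [0.5453, -0.0544, 0.1951]
tool_rot: [3.142, -0.0, 1.278]
contact_force: [-0.1, -0.3, 0.3]
opening: 0.014
grip_force: 0.2
t 3.9667 shift [-25.5   0.8   0.1] turn -0.0006 feeder TCP [-0.8 25.5] z 0.1951 F [-0.1 -0.3  0.3]
```

```bash
python3 -m crank '[[-0.7,-5,0.5,0,0],[-0.7,-10,0.5,0,0],[-0.7,-15,0.5,0,0],[-0.7,-20,0.5,0,0],[-0.7,-25,0.5,0,0],[-0.7,-30,0.5,0,0],[-0.7,-33,0.5,0,0],[-0.7,-33,0.5,0,0]]'; python3 - <<'E'
from h import *
from cell import vision
go(P,0,.0,.195)
p,d=vision.read_camera('scene');c=vision.get_calibration('scene')
cv2.imwrite('pics/scene2.png',p[:,:,::-1])
K=c['camera_matrix'];R=cv2.Rodrigues(np.array(c['rvec']))[0]
for q in ([0,-.025,.052],[0,-.0,.052]):
    w=np.r_[toworld(P,q[:2]),q[2]];x=K@(R@w+c['tvec']);print(x[:2]/x[2])
cv2.imwrite('pics/m2.png',cv2.resize(p[160:245,225:325,::-1],(700,595),interpolation=cv2.INTER_CUBIC))
E
```

```text
time: 4.63
tool_pos: [0.5363, -0.0862, 0.1951]
tool_rot: [3.142, 0.0, 1.277]
contact_force: [-0.8, -0.0, -0.7]
opening: 0.0137
grip_force: 0.0
t 4.6333 shift [7.6 0.3 0.1] turn -0.0011 feeder TCP [-0.3 -7.6] z 0.1951 F [-0.8 -0.  -0.7]
[284.72446667 204.80530171]
[280.37204713 200.3868186 ]
```

View pics/m2.png

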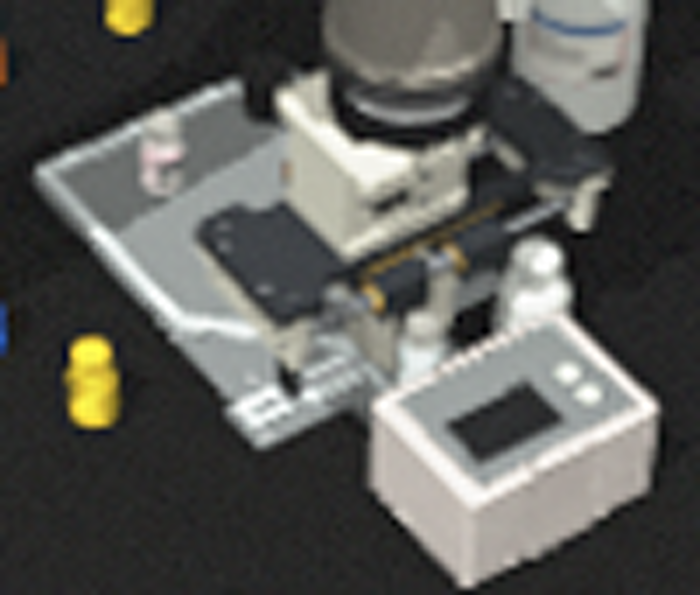

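Vial 1 is in the lane: its cap at crop (423,325) matches the prediction for y≈-25. I'll retreat and go behind the amber vial.

```bash
python3 -m crank '[[-0.7,8,0,0,0],[-0.7,12,0,-20,0],[-0.7,14,0,-55,0],[-0.7,40,5,-65,0],[-0.7,75,12,-65,0],[-0.7,110,20,-65,0],[-0.7,140,25,-65,0],[-0.7,149,25,-65,0],[-0.7,149,25,-65,0],[-0.7,149,25,-65,0]]'; python3 - <<'E'
from h import *
from cell import vision
c=vision.get_calibration('wrist');p,d=vision.read_camera('wrist');go(P,.025,.141,.195)
K=c['camera_matrix'];R=cv2.Rodrigues(np.array(c['rvec']))[0];v,u=np.mgrid[:384,:512]
W=(np.dstack([(u-K[0,2])/K[0,0],(v-K[1,2])/K[1,1],np.ones_like(u)])*d[...,None]-c['tvec'])@R
F=tofeed(P,W)*1e3;m=(abs(W[...,2]-.052)<.005)&(d>0)&(abs(F[...,0])<75)
n,l,s,ce=cv2.connectedComponentsWithStats(m.astype(np.uint8))
for i in range(1,n):
    if s[i,4]>60:q=F[l==i];print(s[i,4],q.mean(0).round(1),q.min(0).round(1),q.max(0).round(1))
E
```

```text
time: 5.52
tool_pos: [0.603, 0.0505, 0.2597]
tool_rot: [-3.141, 0.001, 1.28]
contact_force: [0.4, 0.3, 0.3]
opening: 0.0137
grip_force: 0.0
t 5.5667 shift [-0.6  0.7 64.8] turn -0.0002 feeder TCP [ 24.4 141.6] z 0.2598 F [ 0.2 -0.4 -0.7]
628 [-25.3 164.4] [-34.7 155.4] [-17.2 172.2]
```

```bash
python3 -m crank '[[-0.7,0,1,20,0],[-0.7,0,1,40,0],[-0.7,0,1,55,0],[-0.7,0,1,63,0],[-0.7,0,1,65,0],[-0.7,0,1,65,0],[-0.7,-4,1,65,0],[-0.7,-8,1,65,0],[-0.7,-12,1,65,0]]'; python3 -m crank '[[-0.7,-5,-2,0,0],[-0.7,-10,-4,0,0],[-0.7,-15,-6,0,0],[-0.7,-21,-8,0,0],[-0.7,-27,-10,0,0],[-0.7,-33,-12,0,0],[-0.7,-39,-14,0,0],[-0.7,-45,-16,0,0],[-0.7,-51,-18.5,0,0],[-0.7,-57,-21,0,0],[-0.7,-63,-23,0,0],[-0.7,-69,-25,0,0]]';  python3 -c "
from h import *
go(P,0,.0,.195)"
```

```text
time: 6.32
tool_pos: [0.6011, 0.0376, 0.1961]
tool_rot: [3.14, -0.0, 1.278]
contact_force: [0.4, -0.3, 0.2]
opening: 0.0136
grip_force: 0.0
time: 7.32
tool_pos: [0.5567, -0.0213, 0.1951]
tool_rot: [-3.142, -0.0, 1.278]
contact_force: [-0.3, 0.2, -0.5]
opening: 0.0136
grip_force: 0.2
t 7.3167 shift [-60.4  -0.4   0.1] turn -0.0005 feeder TCP [ 0.5 60.4] z 0.1951 F [-0.3  0.2 -0.5]
```

```bash
python3 -m crank '[[-0.7,-5,-0.5,0,0],[-0.7,-10,-0.5,0,0],[-0.7,-15,-0.5,0,0],[-0.7,-20,-0.5,0,0],[-0.7,-25,-0.5,0,0],[-0.7,-30,-0.5,0,0],[-0.7,-35,-0.5,0,0],[-0.7,-40,-0.5,0,0],[-0.7,-45,-0.5,0,0],[-0.7,-50,-0.5,0,0],[-0.7,-55,-0.5,0,0],[-0.7,-60,-0.5,0,0]]'; python3 -m crank '[[-0.7,-4,0,0,0],[-0.7,-8,0,0,0],[-0.7,-8,0,0,0]]'; python3 - <<'E'
from h import *
from cell import vision
go(P,0,.0,.195)
p,d=vision.read_camera('scene')
cv2.imwrite('pics/m3.png',cv2.resize(p[160:245,225:325,::-1],(700,595),interpolation=cv2.INTER_CUBIC))
E
```

```text
time: 8.32
tool_pos: [0.5391, -0.0785, 0.1951]
tool_rot: [-3.142, -0.0, 1.278]
contact_force: [0.4, 0.5, -0.0]
opening: 0.0137
grip_force: 0.2
time: 8.57
tool_pos: [0.5368, -0.0864, 0.1951]
tool_rot: [-3.142, 0.0, 1.277]
contact_force: [0.6, -0.1, 0.6]
opening: 0.0138
grip_force: 0.0
t 8.5667 shift [ 7.7 -0.2  0.1] turn -0.0011 feeder TCP [ 0.2 -7.7] z 0.1951 F [ 0.6 -0.1  0.6]
```

View pics/m3.png

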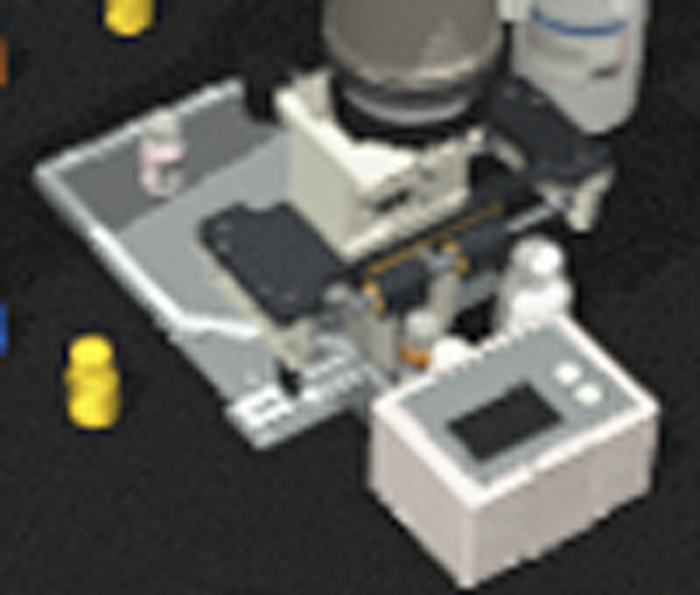

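Two vials are in the lane, with caps at (423,330) and (452,352). The pink one remains at (162,150).

```bash
python3 -m crank '[[-0.7,8,0,0,0],[-0.7,12,0,-20,0],[-0.7,14,0,-55,0],[-0.7,40,-5,-65,0],[-0.7,75,-12,-65,0],[-0.7,110,-20,-65,0],[-0.7,145,-25,-65,0],[-0.7,180,-25.5,-65,0],[-0.7,201,-25.5,-65,0],[-0.7,201,-25.5,-65,0],[-0.7,201,-25.5,-65,0]]';python3 -m crank '[[-0.7,0,0,20,0],[-0.7,0,0,40,0],[-0.7,0,0,55,0],[-0.7,0,0,63,0],[-0.7,0,0,65,0],[-0.7,0,0,65,0]]'; python3 -c "
from h import *
go(P,-.0253,.185,.195)"
```

```text
time: 9.53
tool_pos: [0.5704, 0.1158, 0.2599]
tool_rot: [-3.141, 0.0, 1.281]
contact_force: [-0.5, -0.4, -0.8]
opening: 0.0136
grip_force: 0.0
time: 10.03
tool_pos: [0.5705, 0.1134, 0.1949]
tool_rot: [-3.141, 0.0, 1.277]
contact_force: [0.1, -0.0, 0.2]
opening: 0.0134
grip_force: 0.0
t 10.0333 shift [-8.4 -0.2 -0.1] turn -0.0014 feeder TCP [-25.1 193.4] z 0.1949 F [ 0.1 -0.   0.2]
```

```bash
python3 -m crank '[[-0.7,-4,0,0,0],[-0.7,-8,0,0,0],[-0.7,-12,0,0,0],[-0.7,-17,1,0,0],[-0.7,-22,2,0,0],[-0.7,-27,3,0,0],[-0.7,-33,4.5,0,0],[-0.7,-39,5.5,0,0],[-0.7,-45,7,0,0],[-0.7,-51,8,0,0],[-0.7,-57,9,0,0],[-0.7,-63,10,0,0]]'; python3 -m crank '[[-0.7,-6,1,0,0],[-0.7,-12,2.5,0,0],[-0.7,-18,4,0,0],[-0.7,-24,5,0,0],[-0.7,-30,6,0,0],[-0.7,-36,7.5,0,0],[-0.7,-42,9,0,0],[-0.7,-48,10,0,0],[-0.7,-54,11.5,0,0],[-0.7,-60,13,0,0],[-0.7,-66,14,0,0],[-0.7,-71,15,0,0]]';  python3 -c "
from h import *
go(P,0,.0,.195)"
```

```text
time: 11.03
tool_pos: [0.5619, 0.0502, 0.1951]
tool_rot: [-3.142, -0.0, 1.278]
contact_force: [0.5, 1.6, 0.7]
opening: 0.0137
grip_force: 0.3
time: 12.03
tool_pos: [0.5558, -0.0221, 0.1951]
tool_rot: [3.142, -0.0, 1.278]
contact_force: [0.6, 0.7, 0.6]
opening: 0.0137
grip_force: 0.2
t 12.0333 shift [-59.3   0.2   0.1] turn -0.0007 feeder TCP [-0.2 59.3] z 0.1951 F [0.6 0.7 0.6]
```

```bash
python3 -m crank '[[-0.7,-5,0,0,0],[-0.7,-10,0,0,0],[-0.7,-15,0,0,0],[-0.7,-20,0,0,0],[-0.7,-25,0,0,0],[-0.7,-30,0,0,0],[-0.7,-35,0,0,0],[-0.7,-40,0,0,0],[-0.7,-45,0,0,0],[-0.7,-50,0,0,0],[-0.7,-54,0,0,0],[-0.7,-55,0,0,0]]'; python3 -m crank '[[-0.7,-0.5,0,0,0],[-0.7,-1,0,0,0],[-0.7,-1.5,0,0,0],[-0.7,-1.5,0,0,0]]'; python3 - <<'E'
from h import *
from cell import vision
go(P,0,.0,.195)
p,d=vision.read_camera('scene')
cv2.imwrite('pics/scene4.png',p[:,:,::-1])
E
```

```text
time: 13.03
tool_pos: [0.5398, -0.0747, 0.1951]
tool_rot: [3.142, -0.0, 1.277]
contact_force: [-0.3, 0.9, 0.4]
opening: 0.0135
grip_force: 0.4
time: 13.37
tool_pos: [0.5395, -0.0754, 0.1951]
tool_rot: [-3.142, -0.0, 1.278]
contact_force: [0.0, 0.6, 0.0]
opening: 0.014
grip_force: 0.3
t 13.3667 shift [-3.6  0.4  0.1] turn -0.0002 feeder TCP [-0.4  3.6] z 0.1951 F [0.  0.6 0. ]
```

```bash
for i in 1; do :; done; python3 -m crank '[[-0.7,-0.5,0,0,0],[-0.7,-1,0,0,0],[-0.7,-1,0,0,0]]'; python3 -m crank '[[-0.7,-0.5,0,0,0],[-0.7,-1,0,0,0],[-0.7,-1,0,0,0]]';python3 -c "
from h import *
go(P,0,.0,.195)"
```

```text
time: 13.67
tool_pos: [0.5392, -0.0765, 0.1951]
tool_rot: [3.142, -0.0, 1.278]
contact_force: [-0.3, 0.8, 0.8]
opening: 0.014
grip_force: 0.4
time: 13.92
tool_pos: [0.5389, -0.0774, 0.1951]
tool_rot: [3.142, -0.0, 1.278]
contact_force: [0.7, 1.5, 0.4]
opening: 0.0136
grip_force: 0.7
t 13.9167 shift [-1.6  0.3  0.1] turn -0.0006 feeder TCP [-0.3  1.6] z 0.1951 F [0.7 1.5 0.4]
```

```bash
python3 -m crank '[[-0.7,-0.5,0,0,0],[-0.7,-1,0,0,0],[-0.7,-1,0,0,0]]';  python3 -m crank '[[-0.7,-0.3,0,0,0],[-0.7,-0.6,0,0,0],[-0.7,-0.6,0,0,0]]';python3 -c "
from h import *
go(P,0,.0,.195)"
```

```text
time: 14.17
tool_pos: [0.5387, -0.0779, 0.1952]
tool_rot: [3.141, -0.001, 1.278]
contact_force: [1.9, 5.0, 0.4]
opening: 0.0139
grip_force: 2.2
time: 14.42
tool_pos: [0.5386, -0.0782, 0.1952]
tool_rot: [3.141, -0.002, 1.278]
contact_force: [1.9, 7.6, 0.9]
opening: 0.0135
grip_force: 3.0
t 14.4167 shift [-0.7  0.4  0.2] turn -0.0007 feeder TCP [-0.4  0.7] z 0.1952 F [1.9 7.6 0.9]
```

Contact force rose to 7.6 N at TCP y≈0.7, so the row is packed against the stop. I'll retreat and move to the tab with the gripper shut.

```bash
python3 -m crank '[[-0.7,5,0,0,0],[-0.7,12,0,0,0],[-0.7,16,0,-20,0],[-0.7,16,0,-55,0],[-1,16,-20,-65,0],[-1,10,-55,-65,0],[-1,0,-85,-65,0],[-1,0,-95,-65,0],[-1,0,-95,-65,0],[-1,0,-95,-65,0]]'; python3 - <<'E'
from h import *
from cell import vision
go(P,-.095,0,.196)
s=dict(np.load('pics/scene0.npz'))
print('yellow',tofeed(P,ray(s,np.array([[162,415]])/7+[215,160],0))*1e3)
p,d=vision.read_camera('scene');c=s
cv2.imwrite('pics/m5.png',cv2.resize(p[160:245,225:325,::-1],(700,595),interpolation=cv2.INTER_CUBIC))
E
```

```text
time: 15.25
tool_pos: [0.4479, -0.0515, 0.2605]
tool_rot: [3.14, 0.0, 1.278]
contact_force: [0.1, -0.1, -0.4]
opening: 0.0007
grip_force: 0.0
t 15.25 shift [-0.1 -0.2 64.5] turn -0.0005 feeder TCP [-94.9   0.1] z 0.2605 F [ 0.1 -0.1 -0.4]
yellow [[-140.88509966   47.71065133]]
```

View pics/m5.png

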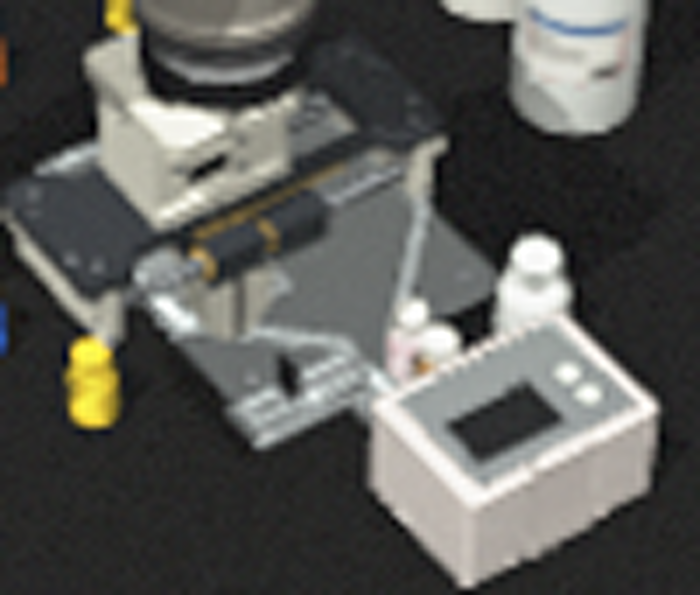

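The pink and amber vials show at (410,345) and (437,350) in the lane, the tab is at (288,370), and the way down is clear.

```bash
python3 -m crank '[[-1,0,0,20,0],[-1,0,0,40,0],[-1,0,0,55,0],[-1,0,0,62,0],[-1,0,0,64,0],[-1,0,0,64,0],[-1,0,4,64,0],[-1,0,8,64,0],[-1,0,12,64,0]]'; python3 -m crank '[[-1,0,3,0,0],[-1,0,6,0,0],[-1,0,9,0,0],[-1,0,12,0,0],[-1,0,15,0,0],[-1,0,18,0,0],[-1,0,21,0,0],[-1,0,24,0,0],[-1,0,26,0,0],[-1,0,27,0,0]]'; python3 -c "
from h import *
go(P,-.0475,.0,.195)"
```

```text
time: 16.05
tool_pos: [0.4599, -0.0553, 0.1969]
tool_rot: [3.139, -0.0, 1.278]
contact_force: [0.3, -0.3, -0.4]
opening: 0.0005
grip_force: 0.0
time: 16.88
tool_pos: [0.4852, -0.0629, 0.1961]
tool_rot: [3.141, -0.0, 1.278]
contact_force: [-1.6, 0.9, 1.4]
opening: 0.0004
grip_force: 0.7
t 16.8833 shift [0.1 8.5 1.1] turn -0.0006 feeder TCP [-56.  -0.] z 0.1961 F [-1.6  0.9  1.4]
```

Contact with the tab at about 1.8 N, close to the slide's friction. I'll continue in small steps until the stop.

```bash
python3 -m crank '[[-1,0,1.5,0,0],[-1,0,3,0,0],[-1,0,4.5,0,0],[-1,0,6,0,0],[-1,0,6,0,0]]'; python3 -m crank '[[-1,0,1,0,0],[-1,0,2,0,0],[-1,0,2,0,0]]';python3 -c "
from h import *
go(P,-.0475,.0,.195)"
```

```text
time: 17.3
tool_pos: [0.4909, -0.0646, 0.1961]
tool_rot: [3.141, -0.0, 1.278]
contact_force: [-0.4, -0.2, 0.7]
opening: -0.0001
grip_force: 0.1
time: 17.55
tool_pos: [0.4926, -0.0651, 0.1961]
tool_rot: [3.141, -0.0, 1.278]
contact_force: [-0.6, 0.0, 0.9]
opening: 0.0005
grip_force: 0.3
t 17.55 shift [0.  0.7 1.1] turn -0.0005 feeder TCP [-48.2  -0. ] z 0.1961 F [-0.6  0.   0.9]
```

```bash
python3 -m crank '[[-1,0,1,0,0],[-1,0,1.5,0,0],[-1,0,1.5,0,0]]'; python3 -m crank '[[-1,0,1,0,0],[-1,0,1.5,0,0],[-1,0,1.5,0,0]]';python3 -m crank '[[-1,0,1,0,0],[-1,0,1.5,0,0],[-1,0,1.5,0,0]]';python3 -c "
from h import *
go(P,-.0475,.0,.195)"
```

```text
time: 17.8
tool_pos: [0.494, -0.0656, 0.1961]
tool_rot: [3.141, -0.0, 1.278]
contact_force: [-1.0, -0.2, 1.0]
opening: 0.0002
grip_force: 0.4
time: 18.05
tool_pos: [0.495, -0.0658, 0.196]
tool_rot: [-3.14, -0.0, 1.278]
contact_force: [-4.3, 0.8, 2.8]
opening: 0.0003
grip_force: 2.4
time: 18.3
tool_pos: [0.4955, -0.066, 0.1959]
tool_rot: [-3.137, 0.0, 1.278]
contact_force: [-8.9, 1.8, 7.2]
opening: 0.0007
grip_force: 4.8
t 18.3 shift [ 0.  -2.3  0.9] turn -0.0003 feeder TCP [-45.2  -0. ] z 0.1959 F [-8.9  1.8  7.2]
```

The force rise at TCP x≈-45.5 says the slide is at its stop. I'll retreat and check from above.

```bash
python3 -m crank '[[-1,0,-5,0,0],[-1,0,-12,0,0],[-1,0,-20,0,0],[-1,0,-20,-30,0],[-1,20,-20,-65,0],[-1,50,-20,-100,0],[-1,85,-20,-130,0],[-1,120,-20,-150,0],[-1,150,-20,-150,0],[-1,150,-20,-150,0]]'; python3 - <<'E'
from h import *
from cell import vision
go(P,0,0,.195)
for n in('scene','side'):
    d=vision.read_camera(n);c=vision.get_calibration(n);p,d=d
    K=c['camera_matrix'];R=cv2.Rodrigues(np.array(c['rvec']))[0];v,u=np.mgrid[:384,:512]
    W=(np.dstack([(u-K[0,2])/K[0,0],(v-K[1,2])/K[1,1],np.ones_like(u)])*d[...,None]-c['tvec'])@R
    F=tofeed(P,W)*1e3;z=W[...,2]*1e3
    m=(z>24)&(z<38)&(abs(F[...,0]+45)<30)&(abs(F[...,1])<14)&(p.max(2)<90);q=F[m];print(n,'tab',len(q),q.mean(0).round(1) if len(q) else'')
    m=(z>44)&(z<56)&(abs(F[...,0])<14)&(F[...,1]<20)&(F[...,1]>-60);q=F[m];print('caps',len(q),q.mean(0).round(1),q.min(0).round(1),q.max(0).round(1))
    cv2.imwrite(f'pics/{n}6.png',p[:,:,::-1])
a=cv2.imread('pics/scene6.png')[160:245,225:325];b=cv2.imread('pics/side6.png')[165:250,215:315]
r=lambda i:cv2.resize(i,(400,340),interpolation=cv2.INTER_CUBIC)
cv2.imwrite('pics/m6.png',np.hstack([r(a),r(b)]))
E
```

```text
time: 19.13
tool_pos: [0.5218, 0.0878, 0.3485]
tool_rot: [3.136, -0.004, 1.282]
contact_force: [-1.3, -0.0, 0.1]
opening: 0.0007
grip_force: 0.0
t 19.1333 shift [-155.7   62.8  153.2] turn 0.0036 feeder TCP [-64.3 154.8] z 0.3485 F [-1.3 -0.   0.1]
scene tab 7 [-29.7  -2.9]
caps 42 [ -3.7 -31.3] [-13.  -50.6] [  5.6 -10.5]
side tab 11 [-27.4  -3. ]
caps 43 [ -1.1 -25.7] [ -9. -44.] [ 6.5 -9.8]
```

View pics/m6.png

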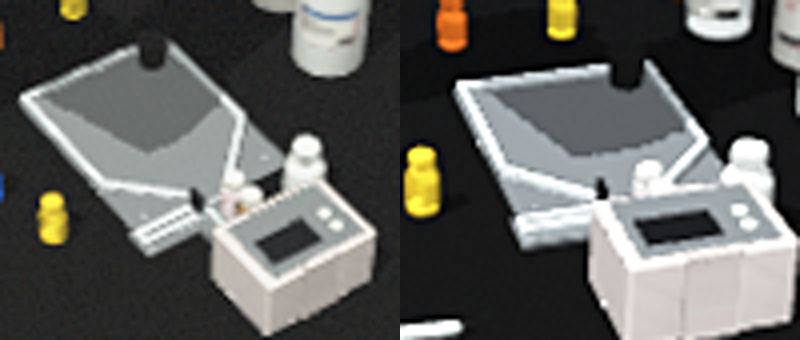

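The last view shows the vials in line at the port (scene half at about (235,190)). The tab is now beside the lane at (197,198), which is about x=-25.5 after removing the camera bias, against -26 for fully shut. The stopper and bottle haven't moved.

```bash
python3 -m crank '[[-1,0,0,0,0],[-1,0,0,0,0],[-1,0,0,0,0]]'; python3 -c "
from cell import ticket
print(ticket.hand_in())"
```

```text
time: 19.48
tool_pos: [0.5208, 0.0819, 0.3456]
tool_rot: [-3.141, 0.0, 1.276]
contact_force: [0.5, 0.1, -0.3]
opening: 0.0004
grip_force: 0.0
the job is handed in; nothing more can be done
None
```

I swept all three vials one at a time through the gate into the lane, pushed the slide shut to its stop, and handed the job in at about 19.5 s; the hand-in returned no verdict, but the last images show the vials upright in line, the slide shut, and the stopper and bottle where they started.

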